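Refit the ironing station's water tank

TASK

The water tank of the ironing station has been rinsed and stands beside it on the worktop. Set it upright on the station's deck between the flared guides, nose towards the valve, and push it gently all the way home, feeling for the stop, until the snap hook has dropped behind the lug and holds it. Do not force the valve (push with no more than about 20 N), let go when it is latched, and leave the station's surroundings where they stand.

Things in the scene. Friction and masses are not known exactly. Their poses are not given: they have to be found in the camera images.
- tank: Grey water tank, empty, 0.24 to 0.46 kg, loose. Origin: centre of its underside; x out of its nose, z up. Body x -50 to +50 mm, 80 mm wide, 52 mm high; over the last 25 mm the nose tapers to 60 mm width. Low cap (4 mm high, 22 mm across) at x = +8, y = +25. It stands left or right of the station, its nose away from the robot within 0.6 rad.
- grip_rib (a point): Middle of the grip rib on the tank's top, for lifting: 28 mm long (x), 18 mm wide, pinch it across y; from 52 mm (tank's top) to 74 mm above the tank's underside. This point: 63 mm above the underside, 22 mm behind the tank's middle.
- tank_rear (a point): Middle of the tank's flat upright rear face, 50 mm behind the tank's middle, 25 mm above its underside: the face to push on.
- lug (a point): Lug on the tank's top ahead of the rib, 18 mm wide. This point: middle of its upright rear face, 22 mm ahead of the tank's middle; from there it is 5.5 mm high for 5 mm, then slopes down over 14 mm towards the nose.
- station: White ironing station, fixed, up to 0.3 rad askew. Origin: on the worktop, nominally under the tank's origin when the tank is home; x into the bay, away from the robot. Flat deck, top at z = 8 mm, x -118 to +64, 158 mm wide, open to the front. Sliding the tank on it costs 1 to 4 N. A push of more than about 20 N damages the valve.
- guide_mouth (a point): Middle of the guides' mouth, on the deck, at x = -75 mm of the station. Two grey guides, 26 mm high: inner faces 133 mm apart here, converging straight to 83 mm at x = -6, then parallel. A tank with its middle at x = -65 stands on the deck with its nose between the flares and centres itself when pushed at its rear face.
- valve_seat (a point): Nominal place of the nose when home, 50 mm ahead of the station's origin. A sprung plunger (1 to 3 N) meets the nose over the last 10 mm; the hard stop lies 1.5 mm past the point where the hook drops. Stop and hook are clamped in slots and sit together up to 11 mm nearer or deeper: not told by any pose, find it by force.
- hook (a joint): Steel snap hook above the valve; angle in rad, 0 = down (rest and latched, sprung), about 0.09 while the lug passes under its tooth. Lifting it adds a hump: the push peaks at 6 to 12 N before it drops, then falls, and climbs steeply at the stop. Nominally over x 0 to +22 mm of the station, 61 to 73 mm above the worktop.
- tin: Bystander: low closed sewing tin, 111 x 156 x 47 mm, in the other of the two places beside the station. Origin: centre of its underside.
- spool: Bystander: spool of white thread standing on end, 28 mm diameter, 43 mm tall, near the front edge. Origin: centre of its underside.
- soap_carton: Bystander: small soap carton, 47 x 64 x 44 mm, near the front edge. Origin: centre of its underside.
- sheets_carton: Bystander: carton of dryer sheets, 111 x 68 x 68 mm, under the wall shelf at the back, whose front edge is 0.70 m from the robot and 245 to 310 mm above the worktop: keep the arm clear of it. Origin: centre of its underside.
- wax_tub: Bystander: round flat tub with lid, 91 mm diameter, 44 mm tall, at the back. Origin: centre of its underside.
- starch_can: Bystander: spray can, 59 mm diameter, 198 mm tall, at the back right; beyond it, on the right, a fixed steam iron, 250 mm tall. Origin: centre of its underside.
- navy_bottle: Bystander: slim dark blue bottle, 47 x 56 mm, 180 mm tall, at the back left; beyond it a fixed detergent jug, 240 mm tall, and a wicker basket. Origin: centre of its underside.
There are look-alikes about, which are no part of the job. What is shaped like the tank but red is not meant.

How it is judged:
By the outcome, as a careful person would: the job done as asked, in the order asked, and still so for the second after the job is handed in, with the robot touching nothing.
It also fails if it takes over 64 s, if anything falls off the work surface, if the arm or the gripper's body presses on something with over 40 N, if the wrist force passes 120 N, or if a joint passes its speed limit or range.

ROBOT

A 6-joint arm with a two-finger parallel gripper is mounted at the origin on a cart in front of the work surface, level with it; the furniture and walls round the work are solid. World frame = base frame: x ahead of the robot, y to its left, z up, the work surface at z = 0. Lengths are in m, angles in rad, forces in N, time in s.
With the tool pointing down it reaches from about 0.35 to 0.975 m from the base axis. Payload 4.9 kg.
Tool frame: the origin (TCP) lies on the centre line of the jaws, within the pads' length; the fingertips stand manip.tip_reach ahead of it and the grasp point (between the pads) is the TCP (manip.tip_reach is the distance from the TCP to the fingertips, in m); z points along the fingers, y is the line along which they close (so a half turn about z gives the same grasp; the last joint's range is limited). The gripper opens to 85 mm and grips with 20 to 120 N. Pads are 22 mm wide; open, the fingers measure 114 mm over their backs; the gripper's body (76 mm by 85 mm) begins 54 mm behind the grasp point. The pads swing forward as they close: fully open they stand 13 mm farther back than shut.
Start: joints at [-1.446, 0.053, 1.613, -0, 1.476, -0.119], TCP at [0.151, -0.606, 0.25] pointing down, gripper open.
Joint ranges: [-3.01, 3.01], [-1.01, 2.22], [0.06, 2.58], [-1.02, 4.17], [0.09, 2.62], [-3.14, 3.14]. Speed limits (rad/s): [2.57, 2.57, 3.14, 3.14, 3.14, 3.14].

INTERFACE

Orientations are given as a unit quaternion [w, x, y, z].
In Python, from plant import manip gives the robot as it stands. The module is installed in compiled form; this text tells all that it offers.
- The arm moves only by the tool move_arm, never from a script. Its argument "rows" is a list of rows, each a list of 7 numbers: the shift along the tool's x, y, z in cm, then the turn, a rotation vector about the tool's x, y, z in degrees, then the opening, from -1 (shut) to 1 (fully open). In form: [[tx, ty, tz, ax, ay, az, jaw], ...]. A call has 1 to 20 rows; each row shifts and turns the commanded pose from where the row before left it, along the tool's axes as they then stand; what a row does not reach is not made up. A row lasts 1/12 s, in which the tool goes at most 41.7 mm and 7.16 degrees, less where a joint would pass 70% of its speed; a pose out of reach is approached as far as the arm can. A call is refused whole if a number of a shift passes 4.17 or a number of a turn 7.16, either way. A call with a gripper value outside its range is refused whole. The fingers move at their own pace and stop on an object; the grip force is fixed at half the most. Time passes only in rows, so rows that do not move let the fingers close. It gives the time, the measured TCP pose, the force, the opening and the grip force at its end, in the units of the state.
- manip.state(): the state, without advancing time (a new reading comes with each control period).
- manip.grab_frame(name): name is "scene" or "top"; returns a dict with "img" (480x640x3 uint8, blue, green, red), "mtx" (3x3 intrinsics, pixels), "R" (3x3) and "t" (3): a world point X has camera coordinates R X + t. Camera axes: x right, y down, z forward; pixel columns grow to the right and rows downward; lengths in m; the calibration is good to about 2 mm. A picture is of the moment at which its call begins. There is no depth.
- manip.job_done(): hands the job in; it is judged then, once.
The state is a dict: "time": time; "joint_pos": joint angles; "joint_vel": joint speeds; "joint_efforts": joint torques, N m; "tool_pos": TCP position; "tool_rot": TCP orientation; "contact_force": force on the tool from outside, world axes, zero at the start; "ft_torque": the same for the moment, N m; "gripper_width": opening from 0.0 (shut) to 1.0 (fully open); "grasp_force": force on a finger pad.
Only numpy, scipy, OpenCV 4.12 (cv2) and the standard library are available. Lean on these libraries where they do the work, as an engineer would, in place of code of your own. Each camera call takes 0.05 s, during which the arm holds its last target. There are 200 camera calls.

## Working session

There is one attempt and no reset: what is moved stays moved. The work goes in short steps, Python scripts to look and compute and a tool call to move; the robot and the scene stay as the last step left them, time stands still between calls to the robot, and variables do not carry over. Pictures are saved under pics/ and viewed, at most 10 in all, crops included, and the job is handed in when it is done.

Besides the shell and the picture viewer there is one more tool, called after "Call:" as a command line: name --pt "numbers of a row" for each row, then --argument value for the rest. move_arm: Moves the arm, as the interface text tells. Its arguments: {"type":"object","properties":{"rows":{"type":"array","items":{"type":"array","items":{"type":"number"}}}},"required":["rows"]}

```bash
mkdir -p pics; python3 - <<'E'
from plant import manip
import cv2,pickle
s=manip.state();print(s, manip.tip_reach)
for n in("scene","top"):
    f=manip.grab_frame(n);cv2.imwrite(f"pics/{n}0.png",f["img"]);pickle.dump(f,open(f"{n}0.pkl","wb"))
    print(n,f["mtx"].tolist(),f["R"].tolist(),f["t"].tolist())
E
```

```text
{'time': 0.0, 'joint_pos': array([-1.44600093e+00,  5.33520320e-02,  1.61426894e+00,  2.21502168e-05,
        1.47601120e+00, -1.18980102e-01]), 'joint_vel': array([-0.00083081,  0.00068781, -0.00049718, -0.00087682,  0.00049929,
        0.0002988 ]), 'joint_efforts': array([ 2.75866179e-03, -3.93680906e+01, -3.70171487e+01,  1.91543868e-04,
        7.13006637e-03, -1.58114511e-05]), 'tool_pos': array([ 0.15080099, -0.60594075,  0.24908095]), 'tool_rot': array([-1.01978544e-03,  9.92580493e-01,  1.21585051e-01,  8.05918365e-06]), 'contact_force': array([ 0.0964684 , -0.38467996, -0.18236804]), 'ft_torque': array([-0.03151655,  0.0155585 , -0.03319412]), 'grasp_force': 0.0, 'gripper_width': 0.999555520145789} 0.019
scene [[468.86503610410875, 0.0, 319.88413668339274], [0.0, 468.86503610410875, 239.23443643341906], [0.0, 0.0, 1.0]] [[-0.8653951333705149, -0.5010715988355908, -0.004303019750547837], [-0.3292114707820654, 0.5750094757645638, -0.748988591559625], [0.37777118821336564, -0.6467544786248537, -0.6625689199883706]] [0.5187256541071639, 0.26247459996030353, 0.9995577790916781]
top [[588.4319967690958, 0.0, 308.03054747974556], [0.0, 588.4319967690958, 236.6080589221346], [0.0, 0.0, 1.0]] [[-0.335691980968246, -0.9419629795248866, 0.004079107526493573], [-0.8677241756669156, 0.3075442041331931, -0.3904757578483621], [0.3665592024172722, -0.13461912088807712, -0.9206041730377581]] [0.19159912049067038, 0.5423888754084909, 1.4098517784432631]
```

View pics/top0.png

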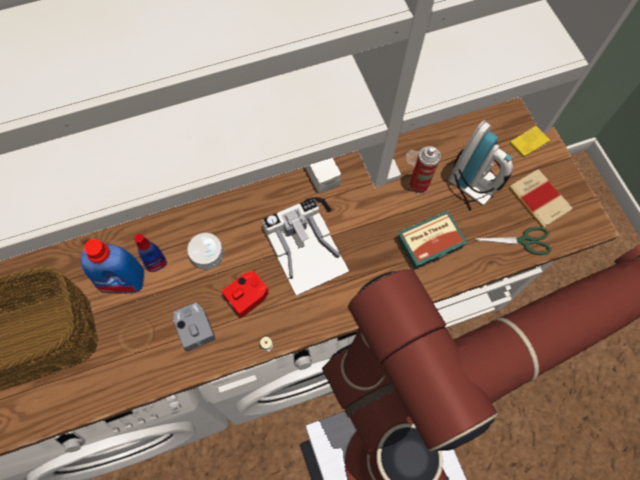

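View pics/scene0.png

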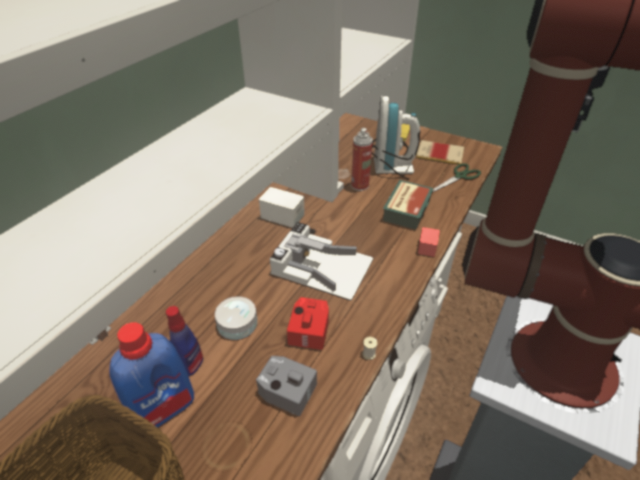

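The top view shows the grey tank at about (193,327), the red look-alike at (245,293), the station at (302,250), the spool at (266,343) and the tin at (432,240). In the scene view the tank is at (287,385) and the station at (320,265). Next I'll zoom in on both.

```bash
python3 - <<'E'
import cv2,pickle,numpy as np
T=pickle.load(open("top0.pkl","rb"))["img"];S=pickle.load(open("scene0.pkl","rb"))["img"]
def c(I,x,y,w,h,k):
    return cv2.resize(I[y:y+h,x:x+w],(w*k,h*k),interpolation=cv2.INTER_CUBIC)
a=np.hstack([c(T,160,290,80,75,4),c(T,255,190,120,75,4)])
b=np.hstack([c(S,250,345,80,75,4),c(S,260,225,120,75,4)])
cv2.imwrite("pics/z1.png",np.vstack([a,b]))
E
```

```text
(no output)
```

View pics/z1.png

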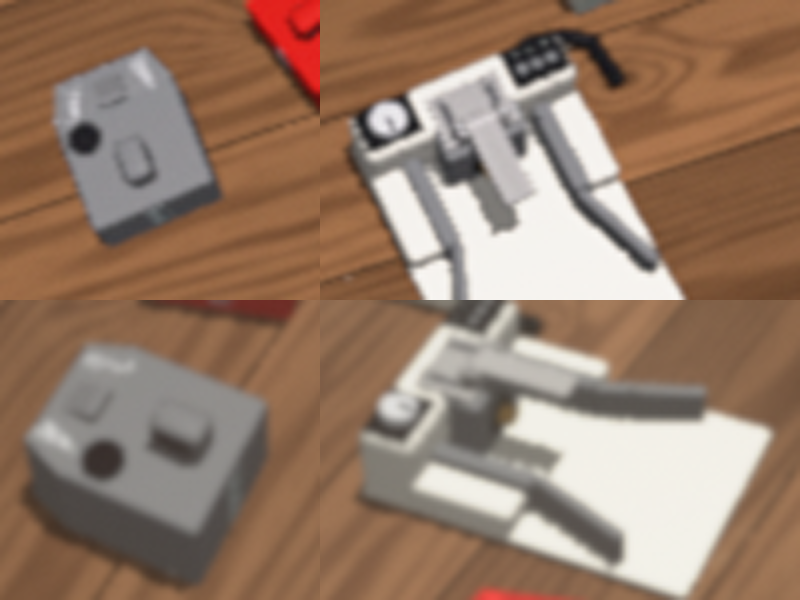

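The zoom shows the tank's cap, rib and rear edge clearly in both views, and the station's deck, guides and hook. I'll measure the features by rays.

```bash
cat > h.py <<'E'
import cv2,pickle,numpy as np
F={n:pickle.load(open(n+"0.pkl","rb")) for n in("top","scene")}
def ray(n,p,F=F):
    f=F[n];d=f["R"].T@np.linalg.inv(f["mtx"])@[p[0],p[1],1.];return -f["R"].T@f["t"],d
def onz(n,p,z,F=F):
    o,d=ray(n,p,F);return (o+d*(z-o[2])/d[2])[:2]
E
python3 - <<'E'
from h import *
np.set_printoptions(precision=4,suppress=True)
tc=lambda x,y:(160+x/4-.4,290+y/4-.4); sc=lambda x,y:(250+x/4-.4,345+(y-300)/4-.4)
pts=[("RL",.052,tc(97,230),sc(197,530)),("RR",.052,tc(214,182),sc(268,402)),("cap",.056,tc(84,139),sc(103,460)),("rib",.074,tc(134,157),sc(182,423)),("tapR",.052,tc(178,78),sc(130,346)),("tapL",.052,tc(56,100),sc(27,437))]
for n,z,a,b in pts: print(n,onz("top",a,z),onz("scene",b,z))
# grey tank & white deck contours
for nm,roi in(("top",(255,190,120,110)),("scene",(255,220,130,90))):
    x,y,w,h=roi;I=F[nm]["img"][y:y+h,x:x+w];hsv=cv2.cvtColor(I,cv2.COLOR_BGR2HSV)
    m=((hsv[...,2]>195)&(hsv[...,1]<45)).astype(np.uint8)
    cs=max(cv2.findContours(m,0,1)[0],key=cv2.contourArea)
    ap=cv2.approxPolyDP(cs,2,True)[:,0]+[x,y]
    print(nm)
    for p in ap: print(p,onz(nm,p,.008))
E
```

```text
RL [0.4201 0.382 ] [0.4228 0.3831]
RR [0.425  0.3051] [0.4287 0.3073]
cap [0.4777 0.3744] [0.4799 0.3766]
rib [0.4506 0.3459] [0.4511 0.3499]
tapR [0.4975 0.3081] [0.506  0.3141]
tapL [0.5095 0.3851] [0.5207 0.3828]
top
[308 225] [ 0.649  -0.0278]
[302 230] [ 0.6402 -0.0069]
[308 238] [ 0.6119 -0.0145]
[302 248] [0.5893 0.011 ]
[298 249] [0.5902 0.0224]
[292 237] [0.6295 0.0262]
[283 234] [0.6464 0.0468]
[291 251] [0.591  0.0424]
[293 278] [0.5154 0.0627]
[289 281] [0.5109 0.0756]
[296 294] [0.4703 0.0698]
[347 271] [ 0.4854 -0.0814]
[341 257] [ 0.5287 -0.0806]
[335 258] [ 0.5315 -0.0641]
[323 247] [ 0.5728 -0.0444]
scene
[310 250] [ 0.6453 -0.0265]
[307 258] [0.6362 0.004 ]
[319 262] [0.6013 0.0013]
[317 269] [0.5928 0.026 ]
[336 283] [0.5272 0.0448]
[336 290] [0.516  0.0653]
[333 292] [0.5192 0.0747]
[351 298] [0.4723 0.0701]
[371 257] [ 0.492 -0.083]
[359 253] [ 0.5263 -0.0811]
[354 256] [ 0.5326 -0.0642]
[329 255] [ 0.5916 -0.0348]
```

Call:
move_arm --pt "3.3 -0.8 0 0 0 4.4 0.3" --pt "3.3 -0.8 0 0 0 4.4 0.3" --pt "3.4 -0.8 0 0 0 0 0.3" --pt "3.4 -0.8 0 0 0 0 0.3" --pt "3.4 -0.8 0 0 0 0 0.3" --pt "3.4 -0.8 0 0 0 0 0.3" --pt "3.4 -0.8 0 0 0 0 0.3" --pt "3.4 -0.8 0 0 0 0 0.3" --pt "0.5 -3.9 0 0 0 0 0.3" --pt "0.5 -3.9 0 0 0 0 0.3" --pt "0.5 -3.9 0 0 0 0 0.3" --pt "0.5 -3.9 0 0 0 0 0.3" --pt "0.5 -3.9 0 0 0 0 0.3" --pt "0.5 -3.9 0 0 0 0 0.3" --pt "0.5 -3.9 0 0 0 0 0.3" --pt "0.5 -3.9 0 0 0 0 0.3" --pt "0.5 -3.9 0 0 0 0 0.3" --pt "0.5 -3.9 0 0 0 0 0.3" --pt "0.5 -3.9 0 0 0 0 0.3" --pt "0.5 -3.9 0 0 0 0 0.3"

```text
time: 1.77
tool_pos: [0.428, -0.0379, 0.2499]
tool_rot: [-0.0, 0.999, 0.045, -0.0]
contact_force: [0.5, 0.0, -0.1]
gripper_width: 0.649
grasp_force: 0.0
```

Call:
move_arm --pt "0.6 -3.8 0 0 0 0 0.3" --pt "0.6 -3.8 0 0 0 0 0.3" --pt "0.6 -3.8 0 0 0 0 0.3" --pt "0.6 -3.8 0 0 0 0 0.3" --pt "0.6 -3.8 0 0 0 0 0.3" --pt "0.6 -3.8 0 0 0 0 0.3" --pt "0.6 -3.8 0 0 0 0 0.3" --pt "0.6 -3.8 0 0 0 0 0.3" --pt "0.6 -3.8 0 0 0 0 0.3" --pt "0 0 0 0 0 0 0.3" --pt "0 0 0 0 0 0 0.3" --pt "0 0 0 0 0 0 0.3"

```text
time: 2.77
tool_pos: [0.4512, 0.3056, 0.2496]
tool_rot: [0.0, 0.999, 0.045, -0.001]
contact_force: [0.7, 0.2, 0.6]
gripper_width: 0.653
grasp_force: 0.0
```

```bash
cat >> h.py <<'E'
def tool(goal):
    from plant import manip
    from scipy.spatial.transform import Rotation as Ro
    s=manip.state();q=s["tool_rot"];R=Ro.from_quat([q[1],q[2],q[3],q[0]]).as_matrix()
    print("t",s["time"],"pos",s["tool_pos"].round(4),"yaw",np.arctan2(R[1,0],R[0,0]).round(4),"F",s["contact_force"].round(1),"w",s["gripper_width"],"gf",s["grasp_force"])
    print("tool cm",(100*R.T@(np.array(goal)-s["tool_pos"])).round(2))
E
python3 -c "
from h import *
tool([.4515,.347,.076])"
```

```text
t 2.7667 pos [0.4512 0.3056 0.2496] yaw 0.0908 F [0.7 0.2 0.6] w 0.6532725712431418 gf 0.0
tool cm [ 0.42 -4.14 17.36]
```

Call:
move_arm --pt "0.2 -2.1 1.0 0 0 0 0.3" --pt "0.2 -2.0 2.0 0 0 0 0.3" --pt "0 0 3.0 0 0 0 0.3" --pt "0 0 3.0 0 0 0 0.3" --pt "0 0 3.0 0 0 0 0.3" --pt "0 0 2.0 0 0 0 0.3" --pt "0 0 1.5 0 0 0 0.3" --pt "0 0 0.9 0 0 0 0.3" --pt "0 0 0.5 0 0 0 0.3" --pt "0 0 0.4 0 0 0 0.3" --pt "0 0 0 0 0 0 0.3" --pt "0 0 0 0 0 0 0.3"

```text
time: 3.77
tool_pos: [0.4526, 0.3471, 0.0784]
tool_rot: [-0.0, 0.999, 0.045, 0.001]
contact_force: [-0.3, 0.5, 0.3]
gripper_width: 0.648
grasp_force: 0.0
```

```bash
python3 -c "
from h import *
from plant import manip
tool([.4515,.347,.076])
T=manip.grab_frame('top')['img'];S=manip.grab_frame('scene')['img']
cv2.imwrite('pics/g1.png',np.hstack([cv2.resize(I,(400,400)) for I in (T[270:370,150:250],S[330:430,230:330])]))"
```

```text
t 3.7667 pos [0.4526 0.3471 0.0784] yaw 0.0898 F [-0.3  0.5  0.3] w 0.6483380401824943 gf 0.0
tool cm [-0.11 -0.    0.24]
```

View pics/g1.png

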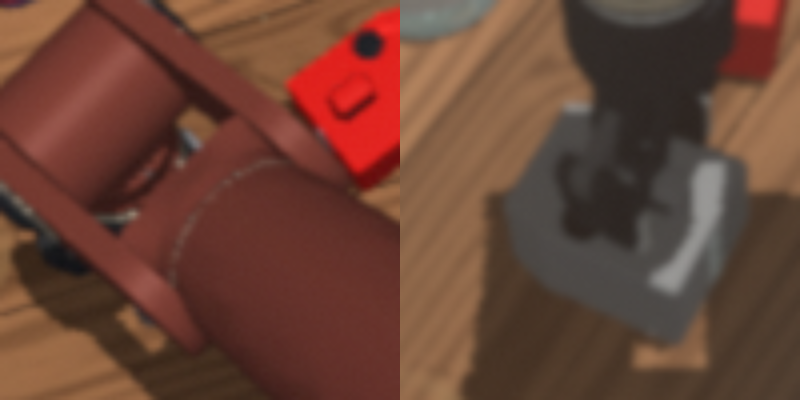

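The left crop shows the arm covering the tank. In the right crop the fingers straddle the rib at about (600,200). I'll lower by 3 mm and close.

Call:
move_arm --pt "-0.1 0 0.3 0 0 0 0.3" --pt "0 0 0 0 0 0 -1" --pt "0 0 0 0 0 0 -1" --pt "0 0 0 0 0 0 -1" --pt "0 0 0 0 0 0 -1" --pt "0 0 0 0 0 0 -1" --pt "0 0 0 0 0 0 -1" --pt "0 0 0 0 0 0 -1"

```text
time: 4.53
tool_pos: [0.451, 0.3471, 0.0746]
tool_rot: [-0.0, 0.999, 0.045, 0.0]
contact_force: [-1.0, 1.5, 3.1]
gripper_width: 0.19
grasp_force: 61.8
```

Call:
move_arm --pt "0 0 -0.5 0 0 0 -1" --pt "0 0 -1.5 0 0 0 -1" --pt "0 0 -2.5 0 0 0 -1" --pt "0 0 -2.5 0 0 0 -1" --pt "0 0 -2.5 0 0 0 -1" --pt "0 0 -2.0 0 0 0 -1" --pt "0 0 -0.5 0 0 0 -1" --pt "0 0 0 0 0 0 -1" --pt "0 0 0 0 0 0 -1" --pt "0 0 0 0 0 0 -1"

```text
time: 5.37
tool_pos: [0.4496, 0.3461, 0.1914]
tool_rot: [0.001, 0.999, 0.045, -0.002]
contact_force: [0.4, 0.2, -5.2]
gripper_width: 0.197
grasp_force: 60.9
```

```bash
python3 -c "
from h import *
from plant import manip
tool([.5086,-.0023,.19])
T=manip.grab_frame('top')['img'];S=manip.grab_frame('scene')['img']
cv2.imwrite('pics/g2.png',np.hstack([cv2.resize(I,(400,400)) for I in (T[250:370,150:270],S[280:430,220:370])]))"
```

```text
t 5.3667 pos [0.4496 0.3461 0.1914] yaw 0.0901 F [ 0.4  0.2 -5.2] w 0.19651085177911945 gf 60.89764595031738
tool cm [ 2.74 35.22  0.2 ]
```

View pics/g2.png

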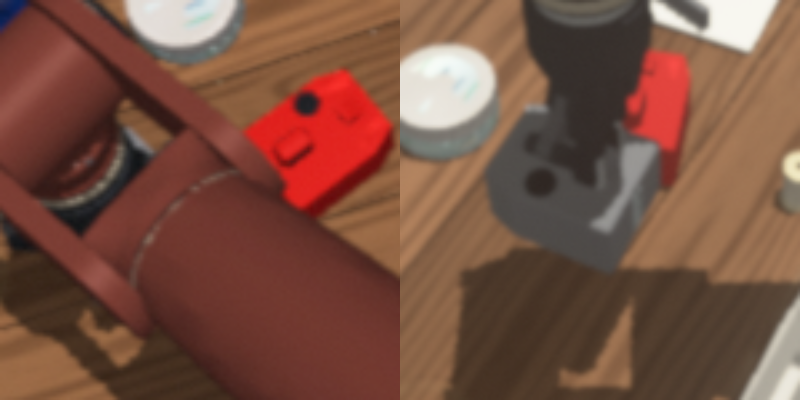

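Right crop: the tank hangs level in the jaws with its cap visible at (540,183). The red look-alike hasn't moved. Now I'll carry it to above the mouth.

Call:
move_arm --pt "0.1 1.5 0 0 0 -0.8 -1" --pt "0.2 2.5 0 0 0 -0.7 -1" --pt "0.2 2.8 0 0 0 0 -1" --pt "0.2 2.8 0 0 0 0 -1" --pt "0.2 2.8 0 0 0 0 -1" --pt "0.2 2.8 0 0 0 0 -1" --pt "0.2 2.8 0 0 0 0 -1" --pt "0.2 2.8 0 0 0 0 -1" --pt "0.2 2.8 0 0 0 0 -1" --pt "0.2 2.8 0 0 0 0 -1" --pt "0 2.8 0 0 0 0 -1" --pt "0 2.8 0 0 0 0 -1" --pt "0 2.2 0 0 0 0 -1" --pt "0 1.0 0 0 0 0 -1" --pt "0 0 0 0 0 0 -1" --pt "0 0 0 0 0 0 -1" --pt "0 0 0 0 0 0 -1"

```text
time: 6.88
tool_pos: [0.5096, 0.0002, 0.1937]
tool_rot: [-0.0, 0.998, 0.058, -0.001]
contact_force: [-1.2, 0.1, -4.1]
gripper_width: 0.197
grasp_force: 60.9
```

```bash
python3 -c "
from h import *
from plant import manip
tool([.5086,-.0023,.088])
S=manip.grab_frame('scene')['img']
cv2.imwrite('pics/g3.png',cv2.resize(S[150:330,220:440],(770,600)))"
```

```text
t 6.8833 pos [5.096e-01 2.000e-04 1.937e-01] yaw 0.117 F [-1.2  0.1 -4.1] w 0.1967101449739287 gf 60.86283087730408
tool cm [-0.12  0.24 10.57]
```

View pics/g3.png

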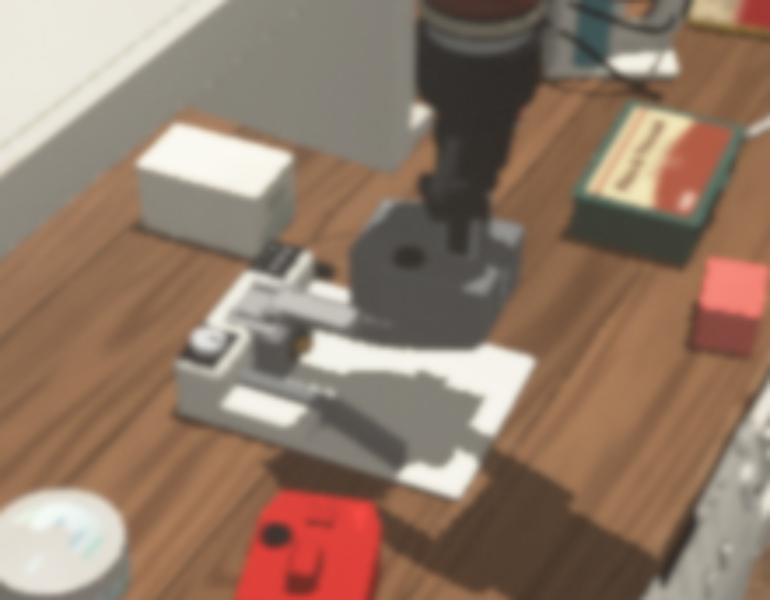

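The tank hangs above the deck (top at about (440,270) in the crop), nose toward the valve. I'll lower it.

Call:
move_arm --pt "-0.1 0.2 1.0 0 0 0 -1" --pt "0 0 2.0 0 0 0 -1" --pt "0 0 2.0 0 0 0 -1" --pt "0 0 2.0 0 0 0 -1" --pt "0 0 1.5 0 0 0 -1" --pt "0 0 1.0 0 0 0 -1" --pt "0 0 0.6 0 0 0 -1" --pt "0 0 0.2 0 0 0 -1" --pt "0 0 0.1 0 0 0 -1" --pt "0 0 0 0 0 0 -1" --pt "0 0 0 0 0 0 -1"

```text
time: 7.85
tool_pos: [0.51, -0.0029, 0.0915]
tool_rot: [0.0, 0.998, 0.058, 0.001]
contact_force: [0.4, -0.1, -4.0]
gripper_width: 0.196
grasp_force: 60.8
```

Call:
move_arm --pt "0 0 0.2 0 0 0 -1" --pt "0 0 0.2 0 0 0 -1" --pt "0 0 0.2 0 0 0 -1" --pt "0 0 0 0 0 0 -1" --pt "0 0 0 0 0 0 -1"

```text
time: 8.27
tool_pos: [0.5089, -0.0028, 0.084]
tool_rot: [-0.0, 0.998, 0.058, -0.0]
contact_force: [0.8, -0.2, -4.5]
gripper_width: 0.194
grasp_force: 60.8
```

Call:
move_arm --pt "0 0 0.1 0 0 0 -1" --pt "0 0 0.1 0 0 0 -1" --pt "0 0 0 0 0 0 -1" --pt "0 0 0 0 0 0 -1"

```text
time: 8.6
tool_pos: [0.5094, -0.0028, 0.0827]
tool_rot: [0.0, 0.998, 0.058, 0.0]
contact_force: [-0.7, 0.4, -2.3]
gripper_width: 0.195
grasp_force: 61.2
```

Call:
move_arm --pt "0 0 0.1 0 0 0 -1" --pt "0 0 0 0 0 0 -1" --pt "0 0 0 0 0 0 0.2" --pt "0 0 0 0 0 0 0.2" --pt "0 0 0 0 0 0 0.2" --pt "0 0 0 0 0 0 0.2" --pt "0 0 -0.5 0 0 0 0.2" --pt "0 0 -1.5 0 0 0 0.2" --pt "0 0 -2.0 0 0 0 0.2" --pt "0 0 0 0 0 0 0.2"

```text
time: 9.43
tool_pos: [0.5119, -0.0032, 0.1256]
tool_rot: [0.001, 0.998, 0.058, 0.004]
contact_force: [1.1, 0.5, 0.2]
gripper_width: 0.599
grasp_force: 0.0
```

Call:
move_arm --pt "-1.0 0 0 0 0 0 -1" --pt "-2.0 0 0 0 0 0 -1" --pt "-2.0 0 0 0 0 0 -1" --pt "-1.2 0 0 0 0 0 -1" --pt "0 0 1.0 0 0 0 -1" --pt "0 0 2.0 0 0 0 -1" --pt "0 0 2.5 0 0 0 -1" --pt "0 0 1.8 0 0 0 -1" --pt "0 0 0.8 0 0 0 -1" --pt "0 0 0 0 0 0 -1" --pt "0 0 0 0 0 0 -1" --pt "0 0 0 0 0 0 -1"

```text
time: 10.43
tool_pos: [0.4488, -0.0101, 0.0413]
tool_rot: [0.0, 0.998, 0.058, 0.001]
contact_force: [-0.5, -0.3, 0.6]
gripper_width: 0.003
grasp_force: 0.0
```

```bash
python3 -c "
from h import *
from plant import manip
o=np.array([.596,.008]);d=np.array([np.cos(.117),np.sin(.117)])
tool([*(o-.128*d),.045])
S=manip.grab_frame('scene')['img'];T=manip.grab_frame('top')['img']
cv2.imwrite('pics/g4.png',np.hstack([cv2.resize(I,(400,400)) for I in (T[180:320,240:380],S[180:330,250:400])]))"
```

```text
t 10.4333 pos [ 0.4488 -0.0101  0.0413] yaw 0.1165 F [-0.5 -0.3  0.6] w 0.003180616276421366 gf 0.0
tool cm [ 2.04 -0.08 -0.36]
```

View pics/g4.png

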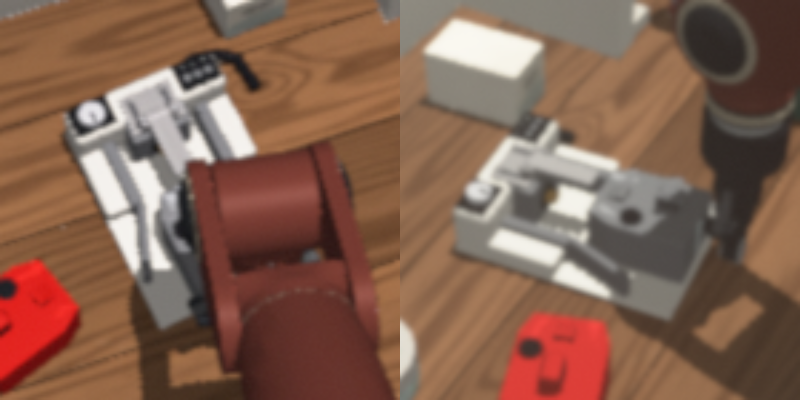

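The tank stands upright on the deck between the flares (right crop, about (645,215)), with the shut fingers behind its rear face at (730,235). I'll push along the guides.

Call:
move_arm --pt "0.4 0 0 0 0 0 -1" --pt "0.4 0 0 0 0 0 -1" --pt "0.4 0 0 0 0 0 -1" --pt "0.3 0 0 0 0 0 -1" --pt "0.3 0 0 0 0 0 -1" --pt "0.3 0 0 0 0 0 -1" --pt "0.3 0 0 0 0 0 -1" --pt "0.3 0 0 0 0 0 -1" --pt "0.3 0 0 0 0 0 -1" --pt "0.3 0 0 0 0 0 -1" --pt "0.3 0 0 0 0 0 -1" --pt "0.3 0 0 0 0 0 -1"

```text
time: 11.53
tool_pos: [0.4864, -0.0054, 0.0402]
tool_rot: [-0.0, 0.998, 0.058, -0.0]
contact_force: [-3.0, 0.2, 2.7]
gripper_width: 0.0
grasp_force: 1.6
```

Call:
move_arm --pt "0.3 0 0 0 0 0 -1" --pt "0.3 0 0 0 0 0 -1" --pt "0.3 0 0 0 0 0 -1" --pt "0.3 0 0 0 0 0 -1" --pt "0.3 0 0 0 0 0 -1" --pt "0.3 0 0 0 0 0 -1" --pt "0.2 0 0 0 0 0 -1" --pt "0.2 0 0 0 0 0 -1"

```text
time: 12.2
tool_pos: [0.5076, -0.0029, 0.0402]
tool_rot: [-0.0, 0.998, 0.058, -0.001]
contact_force: [-7.2, -0.2, 5.9]
gripper_width: 0.001
grasp_force: 3.3
```

```bash
python3 -c "
from h import *
from plant import manip
o=np.array([.596,.008]);d=np.array([np.cos(.117),np.sin(.117)])
tool([*(o-.061*d),.045])
S=manip.grab_frame('scene')['img'];T=manip.grab_frame('top')['img']
cv2.imwrite('pics/g5.png',np.hstack([cv2.resize(I,(400,400)) for I in (T[190:290,250:350],S[190:310,260:380])]))"
```

```text
t 12.2 pos [ 0.5076 -0.0029  0.0402] yaw 0.1166 F [-7.2 -0.2  5.9] w 0.0005404586982008632 gf 3.302108757197857
tool cm [ 2.8  -0.05 -0.49]
```

View pics/g5.png

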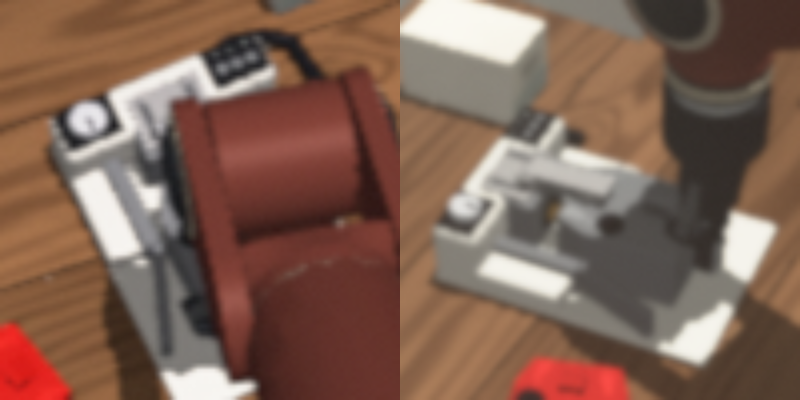

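The right crop shows the tank entering the parallel guides, upright, nose at about (565,220). The force is 7 N with some upward pull on the tool, so I'll ease z up a little and push on slowly.

Call:
move_arm --pt "0 0 -0.1 0 0 0 -1" --pt "0.1 0 -0.05 0 0 0 -1" --pt "0.1 0 0 0 0 0 -1" --pt "0.1 0 0 0 0 0 -1" --pt "0 0 0 0 0 0 -1"

```text
time: 12.72
tool_pos: [0.5108, -0.0024, 0.0413]
tool_rot: [-0.0, 0.998, 0.058, -0.0]
contact_force: [-3.5, -1.1, -1.5]
gripper_width: -0.001
grasp_force: 1.8
```

Call:
move_arm --pt "0.15 0 0 0 0 0 -1" --pt "0.15 0 0 0 0 0 -1" --pt "0.15 0 0 0 0 0 -1" --pt "0.15 0 0 0 0 0 -1" --pt "0 0 0 0 0 0 -1"

```text
time: 13.13
tool_pos: [0.5173, -0.0018, 0.0418]
tool_rot: [-0.0, 0.998, 0.058, -0.0]
contact_force: [-3.8, 0.5, -2.2]
gripper_width: 0.003
grasp_force: 1.7
```

Call:
move_arm --pt "0.1 0 0 0 0 0 -1" --pt "0.1 0 0 0 0 0 -1" --pt "0.1 0 0 0 0 0 -1" --pt "0.1 0 0 0 0 0 -1" --pt "0 0 0 0 0 0 -1"

```text
time: 13.55
tool_pos: [0.5209, -0.0014, 0.0417]
tool_rot: [-0.0, 0.998, 0.058, -0.0]
contact_force: [-4.9, -0.8, -1.2]
gripper_width: -0.003
grasp_force: 2.4
```

Call:
move_arm --pt "0.1 0 0 0 0 0 -1" --pt "0.1 0 0 0 0 0 -1" --pt "0.1 0 0 0 0 0 -1" --pt "0 0 0 0 0 0 -1"

```text
time: 13.88
tool_pos: [0.5237, -0.001, 0.0417]
tool_rot: [-0.0, 0.998, 0.058, -0.001]
contact_force: [-5.4, -0.0, -0.3]
gripper_width: -0.001
grasp_force: 2.7
```

Call:
move_arm --pt "0.1 0 0 0 0 0 -1" --pt "0.1 0 0 0 0 0 -1" --pt "0 0 0 0 0 0 -1"

```text
time: 14.13
tool_pos: [0.5263, -0.0008, 0.042]
tool_rot: [-0.0, 0.998, 0.058, 0.0]
contact_force: [-3.3, -1.2, -2.4]
gripper_width: 0.005
grasp_force: 1.9
```

Call:
move_arm --pt "0.1 0 0 0 0 0 -1" --pt "0.1 0 0 0 0 0 -1" --pt "0 0 0 0 0 0 -1"

```text
time: 14.38
tool_pos: [0.5266, -0.0005, 0.0416]
tool_rot: [-0.0, 0.998, 0.058, -0.002]
contact_force: [-10.8, -1.0, 3.9]
gripper_width: -0.001
grasp_force: 5.4
```

Call:
move_arm --pt "0.05 0 0 0 0 0 -1" --pt "0 0 0 0 0 0 -1"

```text
time: 14.55
tool_pos: [0.5266, -0.0005, 0.0417]
tool_rot: [-0.0, 0.998, 0.058, -0.003]
contact_force: [-12.6, -2.0, 5.1]
gripper_width: -0.0
grasp_force: 6.5
```

Call:
move_arm --pt "0.05 0 0 0 0 0 -1" --pt "0 0 0 0 0 0 -1"

```text
time: 14.72
tool_pos: [0.5266, -0.0005, 0.0416]
tool_rot: [-0.0, 0.998, 0.058, -0.004]
contact_force: [-14.9, -2.3, 6.7]
gripper_width: -0.0
grasp_force: 7.6
```

At 15 N it doesn't move, so this is the hard stop, and the force dipped just before it. I'll back off and look.

Call:
move_arm --pt "-0.5 0 0 0 0 0 -1" --pt "-1.5 0 0 0 0 0 -1" --pt "-2.0 0 0 0 0 0 -1" --pt "-1.0 0 0 0 0 0 -1" --pt "0 0 -2 0 0 0 -1" --pt "0 0 -3 0 0 0 -1" --pt "0 0 -3 0 0 0 -1" --pt "0 0 -3 0 0 0 -1" --pt "0 0 -3 0 0 0 -1" --pt "0 2 -1 0 0 0 -1" --pt "0 3 0 0 0 0 -1" --pt "0 3.5 0 0 0 0 -1" --pt "0 3.5 0 0 0 0 -1" --pt "0 3.5 0 0 0 0 -1" --pt "0 3.5 0 0 0 0 -1" --pt "0 3.5 0 0 0 0 -1" --pt "0 3.0 0 0 0 0 -1" --pt "0 0 0 0 0 0 -1" --pt "0 0 0 0 0 0 -1"

```text
time: 16.3
tool_pos: [0.5098, -0.2614, 0.1928]
tool_rot: [0.001, 0.998, 0.057, 0.001]
contact_force: [0.7, 0.2, 0.3]
gripper_width: -0.003
grasp_force: 0.0
```

```bash
python3 -c "
from h import *
from plant import manip
tool([.5,0,.2])
G={n:manip.grab_frame(n) for n in('top','scene')}
pickle.dump(G,open('G.pkl','wb'))
S=G['scene']['img'];T=G['top']['img']
cv2.imwrite('pics/g6.png',np.hstack([cv2.resize(I,(400,480),interpolation=cv2.INTER_CUBIC) for I in (T[195:291,260:340],S[220:316,265:345])]))"
```

```text
t 16.3 pos [ 0.5098 -0.2614  0.1928] yaw 0.1138 F [0.7 0.2 0.3] w -0.0025146290111145143 gf 0.0
tool cm [  2.   -26.08  -0.76]
```

View pics/g6.png

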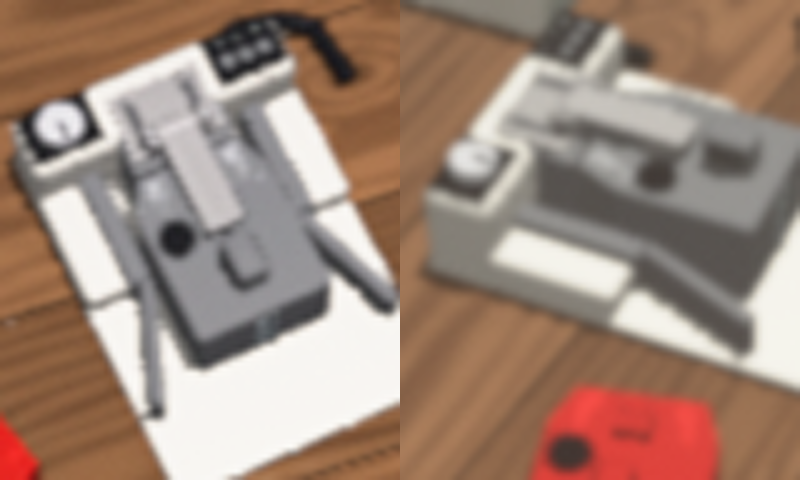

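The top crop shows the tank centred in the guides with its lug under the hook, whose tip is at about (225,222). I'll check numerically that the hook is down, against the first frames.

```bash
python3 - <<'E'
from h import *
G=pickle.load(open('G.pkl','rb'))
g=lambda I:cv2.cvtColor(I,cv2.COLOR_BGR2GRAY).astype(np.float32)
def ncc(n,x,y,w,h,r=4):
    a=g(F[n]["img"])[y:y+h,x:x+w];k=8
    A=cv2.resize(a,None,fx=k,fy=k,interpolation=cv2.INTER_CUBIC)
    B=cv2.resize(g(G[n]["img"])[y-r:y+h+r,x-r:x+w+r],None,fx=k,fy=k,interpolation=cv2.INTER_CUBIC)
    m=cv2.matchTemplate(B,A,cv2.TM_CCOEFF_NORMED);_,v,_,p=cv2.minMaxLoc(m)
    print(n,(x,y,w,h),"score",round(v,3),"shift px",(p[0]/k-r,p[1]/k-r))
ncc("top",262,210,20,20)      # static dial, reference
ncc("top",300,222,9,19); ncc("top",294,218,12,14)
ncc("scene",272,248,22,16)
ncc("scene",300,238,24,13); ncc("scene",312,240,14,10)
# brightness profile across hook tip edge: rows/cols
for n,x,y0,y1 in(("top",304,228,246),("scene",310,232,256),("scene",318,234,256)):
    print(n,x,y0,g(F[n]["img"])[y0:y1,x].astype(int).tolist(),g(G[n]["img"])[y0:y1,x].astype(int).tolist(),sep="\n")
# what the shift would be for 0.09 rad
for n in F:
    f=F[n]
    o=np.array([.588,.007,.073])
    pr=lambda X:(lambda u:u[:2]/u[2])(f["mtx"]@(f["R"]@X+f["t"]))
    print(n,"tip",pr(o),"5 mm up shift",pr(o+[0,0,.005])-pr(o))
E
```

```text
top (262, 210, 20, 20) score 1.0 shift px (0.0, 0.0)
top (300, 222, 9, 19) score 0.569 shift px (-1.875, -3.0)
top (294, 218, 12, 14) score 0.827 shift px (-1.75, -3.25)
scene (272, 248, 22, 16) score 1.0 shift px (0.0, 0.0)
scene (300, 238, 24, 13) score 0.789 shift px (-4.0, -0.875)
scene (312, 240, 14, 10) score 0.732 shift px (2.125, 1.125)
top
304
228
[119, 172, 202, 203, 197, 193, 193, 191, 191, 190, 192, 187, 187, 225, 221, 211, 198, 175]
[160, 173, 183, 193, 196, 198, 196, 196, 196, 196, 198, 187, 130, 94, 121, 125, 112, 88]
scene
310
232
[82, 113, 171, 221, 233, 226, 202, 181, 184, 189, 190, 190, 184, 162, 127, 103, 121, 164, 200, 214, 217, 221, 228, 233]
[82, 115, 175, 225, 235, 225, 194, 180, 189, 194, 194, 194, 188, 166, 128, 98, 94, 114, 138, 148, 153, 158, 162, 159]
scene
318
234
[125, 140, 180, 220, 234, 232, 215, 188, 184, 189, 189, 190, 187, 174, 146, 120, 129, 178, 223, 237, 240, 240]
[126, 143, 175, 199, 190, 168, 165, 179, 190, 194, 194, 194, 192, 178, 148, 116, 96, 86, 77, 70, 66, 65]
top tip [303.46449232 238.80541402] 5 mm up shift [-0.00580705 -0.73341426]
scene tip [322.31179423 246.55434412] 5 mm up shift [-0.00175484 -1.48576013]
```

The hook is down: its tip shifted less than 0.2 px, against about 1.5 px if it were raised. Its tip sits about 8 mm nearer than nominal, which matches where the tank stopped (about −9 mm). So it's latched and the arm is clear, and I'll hand in.

```bash
python3 -c "
from plant import manip
print(manip.job_done())"
```

```text
the job is handed in; nothing more can be done
None
```

The tank is on the station's deck, pushed home to the stop with at most about 15 N measured, and the job is handed in with the arm clear; the camera shows the hook back down over the lug, but I did not pull on the tank to test the latch.

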